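# Reassemble two washed cold-brew tea jars

### The arm

A 6-joint arm with a two-finger parallel gripper is mounted at the origin on a cart in front of the work surface, level with it; the furniture and walls round the work are solid. World frame = base frame: x ahead of the robot, y to its left, z up, the work surface at z = 0. Lengths are in m, angles in rad, forces in N, time in s.
With the tool pointing down it reaches from about 0.375 to 0.825 m from the base axis. Payload 5.5 kg.
Tool frame: the origin (TCP) lies between the finger pads; the fingertips stand 22 mm ahead of it and the grasp point (between the pads) lies 3 mm ahead of it; z points along the fingers, y is the line along which they close (so a half turn about z gives the same grasp; the last joint's range is limited). The gripper opens to 85 mm and grips with 20 to 120 N. Pads are 22 mm wide; open, the fingers measure 114 mm over their backs; the gripper's body (76 mm by 85 mm) begins 54 mm behind the grasp point. The pads swing forward as they close: fully open they stand 13 mm farther back than shut.
Start: joints at [1.236, 0.314, -0.047, 1.21, 0, 1.571], TCP at [0.197, 0.567, 0.253] pointing down, gripper open.
Joint ranges: [-2.67, 2.67], [-0.69, 1.73], [-1.03, 1.25], [-2.08, 2.16], [-1.42, 1.45], [-3.14, 3.14]. Speed limits (rad/s): [2.39, 2.39, 3.01, 3.14, 3.14, 3.14].

### API

Orientations are given as a unit quaternion [w, x, y, z].
In Python, from plant import r, cams, hand_in gives the robot as it stands.
- The arm moves only by the tool jog_arm, never from a script. Its argument "plan" is a list of rows, each a list of 2 entries, a list of its own where there are three numbers: the shift along the world's x, y, z each as a share of 300 mm, from -1 to 1, then the turn, a rotation vector about the world's x, y, z each as a share of pi/2 rad, from -1 to 1. A call has 1 to 8 rows; each row is the pose to reach, as a shift and turn from the pose commanded when the call began; what a row does not reach only later rows make up. A row lasts 1/10 s, in which the tool goes at most 50 mm and 8.59 degrees, less where a joint would pass 70% of its speed; a pose out of reach is approached as far as the arm can. A call with a number of a shift or a turn outside -1 to 1 is refused whole. A call with a gripper value outside its range is refused whole. "hand" is the opening, from 0 (shut) to 1 (fully open), set as the call begins (left out, the last holds). The fingers move at their own pace and stop on an object; "force" is the grip in N (left out, the last holds). Time passes only in rows, so rows that repeat a pose let the fingers close. It gives the time, the measured TCP pose, the force, the opening and the grip force at its end, in the units of the state.
- r.read_state(): the state, without advancing time (a new reading comes with each control period).
- cams.get_image(name): name is "scene" or "top" or "wrist"; returns the picture (384x512x3 uint8, blue, green, red); there is no depth.
- cams.get_calibration(name): a dict with "fx", "fy", "cx", "cy" (pixels), "k1" (the pictures are not rectified: a ray, as slopes to the right and down, at radius r is drawn at 1 + k1 r^2 times it, then the intrinsics apply), "rvec" (rotation vector, rad) and "tvec" (3), from world to camera coordinates, as OpenCV has them. Camera axes: x right, y down, z forward; pixel columns grow to the right and rows downward; lengths in m; the calibration is good to about 2 mm. A picture is of the moment at which its call begins: read the wrist's pose just before it. get_calibration takes no time and is no camera call; for the wrist camera it gives the pose at the moment of the call.
- hand_in(): hands the job in; it is judged then, once.
The state is a dict: "t": time; "qpos": joint angles; "joint_velocities": joint speeds; "joint_torque": joint torques, N m; "position": TCP position; "tool_rot": TCP orientation; "wrist_force": force on the tool from outside, world axes, zero at the start; "wrist_torque": the same for the moment, N m; "gripper_width": opening from 0.0 (shut) to 1.0 (fully open); "finger_force": force on a finger pad.
Only numpy, scipy, OpenCV 4.12 (cv2) and the standard library are available. Lean on these libraries where they do the work, as an engineer would, in place of code of your own. Each camera call takes 0.05 s, during which the arm holds its last target. There are 200 camera calls.

### The job

The two cold-brew tea jars have been washed; put them back together where they stand. Hang each steel strainer upright in the open glass jar that it fits, the big one in the big jar and the small one in the small jar, with its flange flat on the rim, and close each strainer with the wooden lid of its own size, plug in the collar and lid lying flat. Set the parts down gently instead of dropping them, do not tip the jars, and leave the canister, the corked bottle and the spice jar where they are.

Things in the scene. Friction and masses are not known exactly. Their poses are not given: they have to be found in the camera images.
- big_jar: the big open glass canning jar (the wider and taller of the two open jars), loose, about 0.45 kg, 88 mm diameter, 172 mm high, mouth 64 mm across (clear bore about 56 mm), rim 73 mm outside; origin: centre of its underside, z up
- small_jar: the small open glass canning jar (the shorter and narrower of the two), loose, about 0.42 kg, 78 mm diameter, 130 mm high, mouth 56 mm across (clear bore about 48 mm), rim 64 mm outside; origin: centre of its underside, z up
- big_strainer: the bigger, longer conical steel tea strainer, loose, 150 g, upright. Origin: centre of its foot, z up. Basket 36 mm wide at the foot, 51 under the flange; flange 72 mm wide, z 67.5 to 70; grip collar above it 58 mm outside, 52 bore, z 70 to 86: grasp it there from above, fingertips just over the flange. Hung in the big jar, flange flat on the rim, its origin is 104.5 mm above the jar's.
- small_strainer: the smaller, shorter conical steel tea strainer, loose, 100 g, upright. Origin: centre of its foot, z up. Basket 30 mm wide at the foot, 43 under the flange; flange 62 mm wide, z 45.5 to 48; grip collar above it 46 mm outside, 40 bore, z 48 to 64: grasp it there from above, fingertips just over the flange. Hung in the small jar, flange flat on the rim, its origin is 84.5 mm above the jar's.
- big_lid: the bigger pale wooden lid, loose, 90 g, standing on its plug. Origin: centre of the plug's underside, z up. Plug 43 mm wide, 8 high, foot tapered; disc 74 mm wide, z 8 to 17; knob 24 mm wide, z 17 to 43, grasped from above. Seated on the big strainer, disc on the collar's edge, its origin is 78 mm above the strainer's.
- small_lid: the smaller pale wooden lid, loose, 50 g, standing on its plug. Origin: centre of the plug's underside, z up. Plug 31 mm wide, 8 high, foot tapered; disc 54 mm wide, z 8 to 17; knob 24 mm wide, z 17 to 43, grasped from above. Seated on the small strainer, disc on the collar's edge, its origin is 56 mm above the strainer's.
- canister: bystander: sage-green lidded canister, 112 mm diameter, 150 mm high, at the back left; origin: centre of its underside. Above it a wall shelf: underside at z 0.59, front edge at x 0.63, from y 0.085 leftward; swing the arm past in front of it
- cork_bottle: bystander: small clear bottle with a cork and a paper tag, 48 mm diameter, 127 mm high, at the back right; origin: centre of its underside
- spice: bystander: spice jar with a dark cap and a green wrapper, 44 mm diameter, 105 mm high, at the back right; origin: centre of its underside
Things that resemble listed ones, but are neither listed nor needed, are in the scene too. What is shaped like the big_strainer but blue or yellow is not meant.

How it is judged:
By the outcome, as a careful person would: the job done as asked, in the order asked, and still so for the second after the job is handed in, with the robot touching nothing.
It also fails if it takes over 118 s, if anything falls off the work surface, if the arm or the gripper's body presses on something with over 40 N, if the wrist force passes 120 N, or if a joint passes its speed limit or range.

## Working session

There is one attempt and no reset: what is moved stays moved. The work goes in short steps, Python scripts to look and compute and a tool call to move; the robot and the scene stay as the last step left them, time stands still between calls to the robot, and variables do not carry over. Pictures are saved under pics/ and viewed, at most 14 in all, crops included, and the job is handed in when it is done.

Besides the shell and the picture viewer there is one more tool, called after "Call:" in YAML: its name, and indented under it one key for each argument. jog_arm: Moves the arm, as the interface text tells. Its arguments: {"type":"object","properties":{"plan":{"type":"array","items":{"type":"array"}},"hand":{"type":"number"},"force":{"type":"number"}},"required":["plan"]}

```bash
mkdir -p pics; ls; python3 - <<'E'
from plant import r,cams
import cv2,numpy as np
s=r.read_state();print(s)
for n in("scene","top"):
    cv2.imwrite(f"pics/{n}0.png",cams.get_image(n));print(n,cams.get_calibration(n))
E
```

```text
pics
{'t': 0.0, 'qpos': array([ 1.23599487e+00,  3.14218369e-01, -4.80829719e-02,  1.21018753e+00,
       -1.80088128e-05,  1.57083267e+00]), 'joint_velocities': array([-2.37704549e-03,  8.56737279e-04, -2.87351099e-04, -2.22354278e-06,
       -6.99209429e-04,  2.08708387e-04]), 'joint_torque': array([ 2.77484258e-03, -5.39591253e+01,  3.39749408e+01,  1.93604972e-02,
       -2.40996309e-05, -1.86629251e-06]), 'position': array([0.19697738, 0.56617513, 0.25243741]), 'tool_rot': array([-1.32112095e-04,  1.66637828e-01,  9.86017808e-01, -8.35944814e-04]), 'wrist_force': array([ 0.41995275, -0.12269645,  0.10515839]), 'wrist_torque': array([ 0.01160559,  0.08066942, -0.00257579]), 'finger_force': 0.0, 'gripper_width': 0.9973707797051532}
scene {'fx': 437.4808967113928, 'fy': 437.4808967113928, 'cx': 252.92280435695227, 'cy': 186.54219061744575, 'k1': -0.1513789421063132, 'rvec': array([ 1.98577302, -1.09092259,  0.55104981]), 'tvec': array([-0.32518422,  0.27336084,  1.15997736])}
top {'fx': 465.45241579640776, 'fy': 465.45241579640776, 'cx': 256.8716213030583, 'cy': 196.0082905665601, 'k1': 0.039332960846174714, 'rvec': array([ 2.10320078, -2.12192138,  0.19593786]), 'tvec': array([-0.007523  ,  0.55521805,  1.29596999])}
```

View pics/scene0.png

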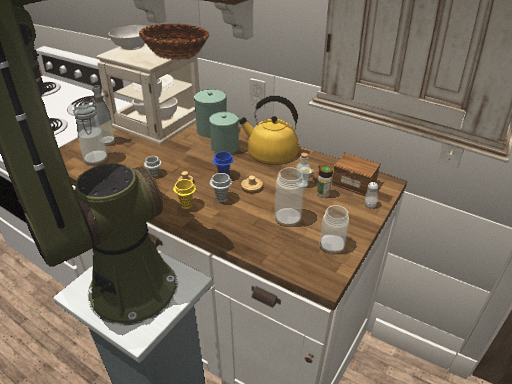

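View pics/top0.png

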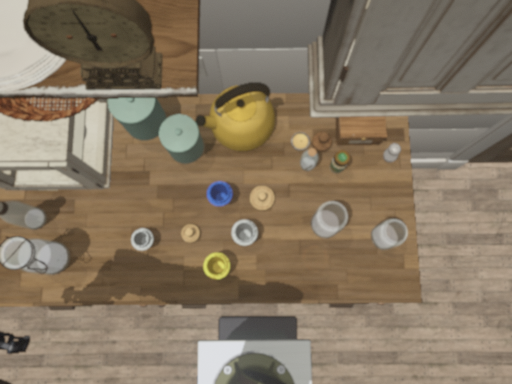

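The top view shows the small strainer at (142,239), small lid at (190,233), big strainer at (245,232), big lid at (262,197), big jar mouth at about (332,215) and small jar at about (393,232). The blue and yellow strainers are decoys.

```bash
cat > h.py <<'E'
import cv2,numpy as np
def K(c): return np.array([[c['fx'],0,c['cx']],[0,c['fy'],c['cy']],[0,0,1.]]),np.array([c['k1'],0,0,0.])
def ray(c,px):
    # invert the drawn radius r*(1+k1 r^2)
    k,d=K(c); p=cv2.undistortPointsIter(np.array([[px]],float),k,d,None,None,(3,50,1e-10))[0,0]
    R=cv2.Rodrigues(c['rvec'])[0]; return -R.T@c['tvec'], R.T@np.array([p[0],p[1],1.])
def onz(c,px,z):
    o,v=ray(c,px); return o+v*(z-o[2])/v[2]
def proj(c,P):
    k,d=K(c); return cv2.projectPoints(np.array(P,float).reshape(-1,3),c['rvec'],c['tvec'],k,d)[0][:,0]
def ring(c,ctr,rad,n=60):
    a=np.linspace(0,2*np.pi,n,endpoint=False)
    return proj(c,np.c_[ctr[0]+rad*np.cos(a),ctr[1]+rad*np.sin(a),np.full(n,ctr[2])])
E
python3 - <<'E'
from plant import cams
import cv2,numpy as np
from h import *
c=cams.get_calibration("top"); im=cv2.imread("pics/top0.png")
g={"ss":((142,238),.064),"sl":((190,232),.043),"bs":((245,232),.086),"bl":((263,196),.043),"bj":((333,214),.172),"sj":((394,231),.13),"blue":((220,193),.086),"yel":((217,265),.086)}
for n,(p,z) in g.items(): print(n,onz(c,p,z).round(3))
o=-cv2.Rodrigues(c['rvec'])[0].T@c['tvec'];print("cam",o)
cr=im[165:290,115:415]; cv2.imwrite("pics/top0c.png",cv2.resize(cr,None,fx=2.66,fy=2.66,interpolation=cv2.INTER_CUBIC))
E
```

```text
ss [0.435 0.314 0.064]
sl [0.454 0.181 0.043]
bs [0.447 0.021 0.086]
bl [ 0.557 -0.03   0.043]
bj [ 0.482 -0.213  0.172]
sj [ 0.441 -0.38   0.13 ]
blue [0.559 0.092 0.086]
yel [0.356 0.098 0.086]
cam [ 0.29089936 -0.02730695  1.37930917]
```

View pics/top0c.png

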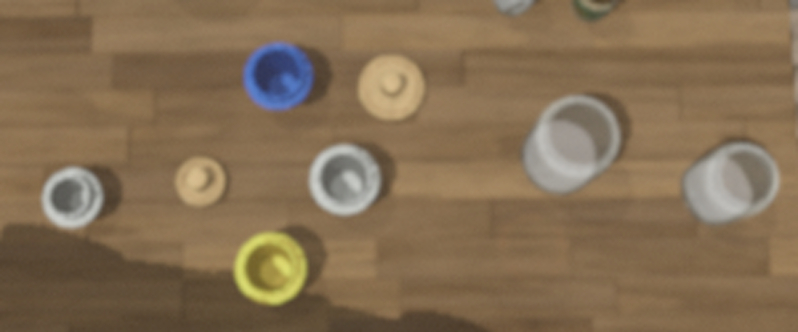

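```bash
cat >> h.py <<'E'
def fitring(c,im,xyz,rad,n=72,w=6,iters=4):
    """refine centre of horizontal circle: max edge along projected normals, lstsq shift on plane z"""
    g=cv2.GaussianBlur(im,(0,0),.8).astype(np.float32); p=np.array(xyz,float)
    for _ in range(iters):
        a=np.linspace(0,2*np.pi,n,endpoint=False); q=np.c_[np.cos(a),np.sin(a)]
        rs=rad+np.arange(-w,w+.01,.5)*.001
        prof=[]
        for r_ in rs:
            uv=ring(c,p,r_,n).astype(np.float32)
            prof.append(cv2.remap(g,uv[:,None,0],uv[:,None,1],cv2.INTER_LINEAR)[:,0])
        e=np.linalg.norm(np.gradient(np.array(prof),axis=0),axis=2)
        k=e.argmax(0); off=rs[k]-rad; wt=e.max(0)
        A=np.c_[q,np.ones(n)]
        good=np.ones(n,bool)
        for _ in range(5):
            s=np.linalg.lstsq(A[good]*wt[good,None],off[good]*wt[good],rcond=None)[0]
            res=abs(off-A@s); good=res<max(.001,1.5*np.median(res))
        p[:2]+=s[:2]
    return p,s[2],np.median(res)
E
python3 - <<'E'
from plant import cams
from h import *
c=cams.get_calibration("top"); im=cv2.imread("pics/top0.png")
g={"ss":((73,197),.048,.031),"sl":((201,181),.017,.027),"bs":((346,179),.07,.036),"bl":((392,87),.017,.037),"bj":((579,137),.172,.0365),"sj":((741,179),.13,.032)}
o=im.copy()
for n,(p,z,rd) in g.items():
    u=(p[0]+.5)/2.66-.5+115,(p[1]+.5)/2.66-.5+165
    P=onz(c,u,z); F,b,m=fitring(c,im,P,rd); print(n,P.round(4),F.round(4),b.round(4),m.round(4))
print("jug",onz(c,(20,250),.2),onz(c,(60,255),0), "cork,spice",onz(c,(310,160),.12),onz(c,(341,160),.1))
E
```

```text
ss [0.4349 0.3174 0.048 ] [0.4345 0.3186 0.048 ] 0.0016 0.0006
sl [0.4545 0.1847 0.017 ] [0.4544 0.1862 0.017 ] 0.0 0.0005
bs [0.4488 0.0224 0.07  ] [0.4485 0.0243 0.07  ] 0.0015 0.0006
bl [ 0.5583 -0.0275  0.017 ] [ 0.5585 -0.026   0.017 ] -0.0004 0.0006
bj [ 0.4759 -0.2107  0.172 ] [ 0.4771 -0.2095  0.172 ] 0.0045 0.0009
sj [ 0.4383 -0.3775  0.13  ] [ 0.4392 -0.3734  0.13  ] 0.0025 0.0017
jug [0.39369909 0.58292319 0.2       ] [0.39499045 0.56864478 0.        ] cork,spice [ 0.64326326 -0.16250343  0.12      ] [ 0.64779779 -0.25230738  0.1       ]
```

Call:
jog_arm:
  plan:
    - [[0,-0.16,0],[0,0,0.05]]
    - [[0,-0.33,0],[0,0,0.12]]
    - [[0,-0.5,0],[0,0,0.21]]
    - [[0.05,-0.66,0],[0,0,0.21]]
    - [[0.15,-0.8,0],[0,0,0.21]]
    - [[0.28,-0.9,0],[0,0,0.21]]
    - [[0.41,-1,0],[0,0,0.21]]
    - [[0.55,-1,0],[0,0,0.21]]
  hand: 1

```text
t: 0.9
position: [0.3624, 0.2633, 0.2535]
tool_rot: [-0.0, 0.004, 1.0, -0.0]
wrist_force: [0.4, 2.2, 1.2]
gripper_width: 0.999
finger_force: 0.0
```

Call:
jog_arm:
  plan:
    - [[0.06,-0.16,0],[0,0,0]]
    - [[0.12,-0.32,0],[0,0,0]]
    - [[0.18,-0.48,0],[0,0,0]]
    - [[0.24,-0.64,0],[0,0,0]]
    - [[0.287,-0.8,-0.05],[0,0,0]]
    - [[0.287,-0.8,-0.05],[0,0,0]]
    - [[0.287,-0.8,-0.05],[0,0,0]]

```text
t: 1.6
position: [0.4479, 0.0253, 0.2375]
tool_rot: [-0.001, 0.004, 1.0, 0.0]
wrist_force: [-1.2, -0.5, 0.9]
gripper_width: 1.001
finger_force: 0.0
```

```bash
python3 - <<'E'
from plant import r,cams
from h import *
c=cams.get_calibration("wrist"); s=r.read_state(); im=cams.get_image("wrist"); cv2.imwrite("pics/w1.png",im)
import json; json.dump({k:np.array(v).tolist() for k,v in c.items()},open("w1.json","w"))
print(s['t'],s['qpos'].round(3),s['position'],s['tool_rot']); R=cv2.Rodrigues(c['rvec'])[0]; print(c['fx'],c['k1'],-R.T@c['tvec'],R[2])
print(proj(c,[[.4485,.0243,.07],[.5585,-.026,.017]]))
E
```

```text
1.6 [ 0.056  0.038 -0.416  1.118  0.     0.065] [0.44785028 0.0252802  0.23753457] [-8.86513503e-04  4.27195325e-03  9.99990481e-01  5.78000659e-05]
303.4604454072333 -0.04431493672981675 [0.3807441  0.02589284 0.35840055] [ 0.26727873 -0.00163414 -0.96361787]
[[255.9703524  182.57686535]
 [216.62188967 259.35545236]]
```

View pics/w1.png

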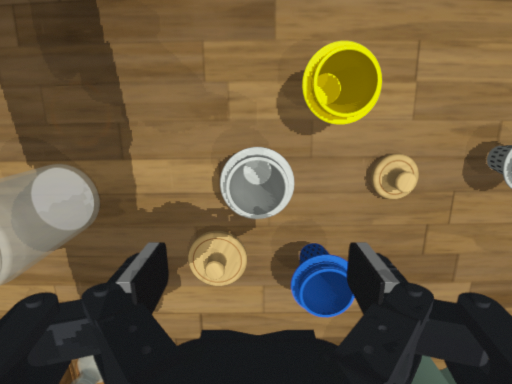

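The wrist view shows the big strainer at about (257,182), the big lid disc at (218,260) and the small lid at (396,177). The projections of my estimates land on the big strainer and big lid. I'll refine with this view.

```bash
python3 - <<'E'
from h import *
import json
c={k:np.array(v) for k,v in json.load(open("w1.json")).items()}; im=cv2.imread("pics/w1.png")
for n,P,rd in [("bs",[.4485,.0243,.07],.036),("bl",[.5585,-.026,.017],.037),("sl",[.4544,.1862,.017],.027)]:
    F,b,m=fitring(c,im,P,rd); print(n,F.round(4),b.round(4),m.round(4))
E
```

```text
bs [0.4497 0.0251 0.07  ] 0.0001 0.0001
bl [ 0.5587 -0.0256  0.017 ] -0.0006 0.0004
sl [0.4555 0.1859 0.017 ] -0.0007 0.0002
```

Call:
jog_arm:
  plan:
    - [[0.006,0,-0.1],[0,0,0]]
    - [[0.006,0,-0.22],[0,0,0]]
    - [[0.006,0,-0.34],[0,0,0]]
    - [[0.006,0,-0.4],[0,0,0]]
    - [[0.006,0,-0.42],[0,0,0]]
    - [[0.006,0,-0.42],[0,0,0]]
  hand: 0.8

```text
t: 2.25
position: [0.4495, 0.0279, 0.1121]
tool_rot: [-0.001, 0.001, 1.0, 0.0]
wrist_force: [0.3, 0.2, -0.1]
gripper_width: 0.8
finger_force: 0.0
```

Call:
jog_arm:
  plan:
    - [[0,0,-0.01],[0,0,0]]
    - [[0,0,-0.02],[0,0,0]]
    - [[0,0,-0.03],[0,0,0]]
    - [[0,0,-0.03],[0,0,0]]

```text
t: 2.65
position: [0.4501, 0.0267, 0.1034]
tool_rot: [0.0, 0.003, 1.0, 0.0]
wrist_force: [-0.3, 0.2, -0.6]
gripper_width: 0.802
finger_force: 0.0
```

```bash
python3 - <<'E'
from plant import r,cams
from h import *
s=r.read_state(); im=cams.get_image("wrist"); cv2.imwrite("pics/w2.png",im); im=cams.get_image("scene"); cv2.imwrite("pics/s2.png",cv2.resize(im[90:290,120:390],None,fx=2.9,fy=2.9,interpolation=3)); print(s['position'],s['wrist_force'],s['gripper_width'])
E
```

```text
[0.45013517 0.02665076 0.1033761 ] [-0.32334764  0.18038293 -0.5614471 ] 0.802182527887277
```

View pics/s2.png

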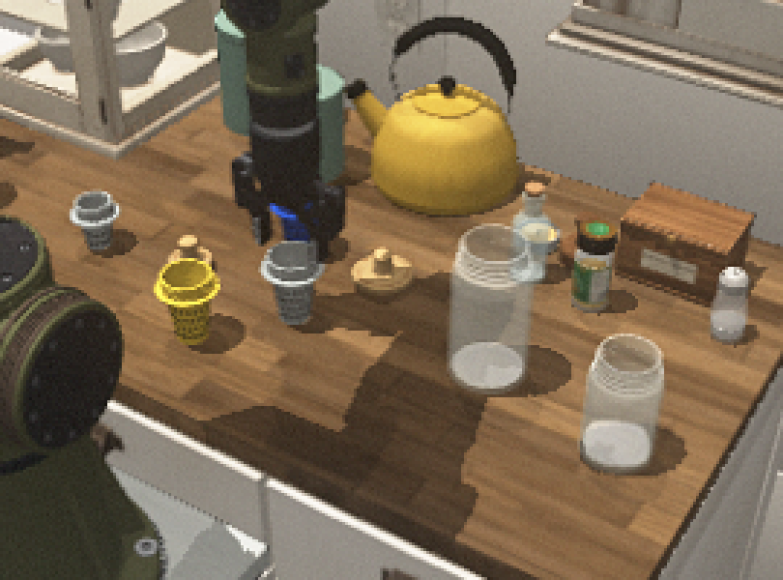

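The gripper straddles the big strainer's collar (tips at about (262,240) and (310,265) in the crop), with no contact yet. I'll feel downward for the flange.

Call:
jog_arm:
  plan:
    - [[0,-0.005,-0.01],[0,0,0]]
    - [[0,-0.005,-0.02],[0,0,0]]
    - [[0,-0.005,-0.02],[0,0,0]]

```text
t: 3.05
position: [0.4497, 0.0251, 0.0968]
tool_rot: [-0.0, 0.003, 1.0, -0.0]
wrist_force: [0.2, -0.7, -0.3]
gripper_width: 0.8
finger_force: 0.0
```

Call:
jog_arm:
  plan:
    - [[0,0,-0.007],[0,0,0]]
    - [[0,0,-0.013],[0,0,0]]
    - [[0,0,-0.013],[0,0,0]]

```text
t: 3.35
position: [0.4499, 0.0252, 0.0931]
tool_rot: [-0.0, 0.002, 1.0, -0.0]
wrist_force: [0.7, 0.7, 0.0]
gripper_width: 0.8
finger_force: 0.0
```

Call:
jog_arm:
  plan:
    - [[0,0,-0.006],[0,0,0]]
    - [[0,0,-0.012],[0,0,0]]
    - [[0,0,-0.012],[0,0,0]]

```text
t: 3.65
position: [0.4499, 0.0252, 0.0895]
tool_rot: [-0.0, 0.002, 1.0, -0.0]
wrist_force: [0.3, 0.6, -0.1]
gripper_width: 0.804
finger_force: 0.0
```

```bash
python3 - <<'E'
from plant import r,cams
from h import *
im=cams.get_image("wrist"); cv2.imwrite("pics/w3.png",im); print(r.read_state()['position'])
E
```

```text
[0.44988235 0.02517924 0.08964527]
```

View pics/w3.png

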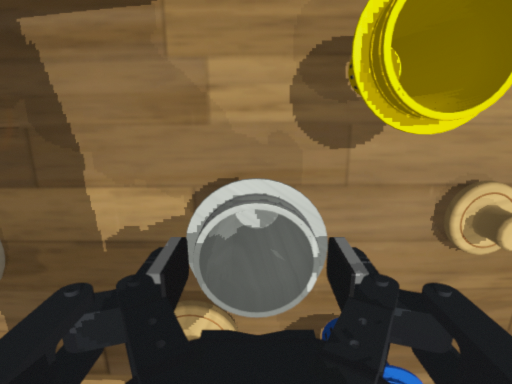

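The strainer is centred between the pads (ring centred at about (257,250)) and nothing touches. Closing.

Call:
jog_arm:
  plan:
    - [[0,0,0],[0,0,0]]
    - [[0,0,0],[0,0,0]]
    - [[0,0,0],[0,0,0]]
    - [[0,0,0],[0,0,0]]
  hand: 0.5
  force: 40

```text
t: 4.1
position: [0.4504, 0.0251, 0.0901]
tool_rot: [0.0, 0.002, 1.0, -0.0]
wrist_force: [0.6, -0.1, 3.9]
gripper_width: 0.654
finger_force: 42.9
```

Call:
jog_arm:
  plan:
    - [[0,0,0.03],[0,0,0]]
    - [[0,0,0.08],[0,0,0]]
    - [[0,0,0.2],[0,0,0]]
    - [[0,0,0.35],[0,0,0]]
    - [[0,0,0.5],[0,0,0]]
    - [[0,0,0.66],[0,0,0]]
    - [[0,0,0.78],[0,0,0]]
    - [[0,0,0.78],[0,0,0]]

```text
t: 4.9
position: [0.4522, 0.0254, 0.3293]
tool_rot: [0.004, 0.002, 1.0, 0.0]
wrist_force: [1.0, -0.0, -1.4]
gripper_width: 0.649
finger_force: 43.1
```

```bash
python3 - <<'E'
from plant import r,cams
from h import *
im=cams.get_image("wrist"); cv2.imwrite("pics/w4.png",im); print(r.read_state()['position'])
E
```

```text
[0.45119816 0.02531382 0.326401  ]
```

View pics/w4.png

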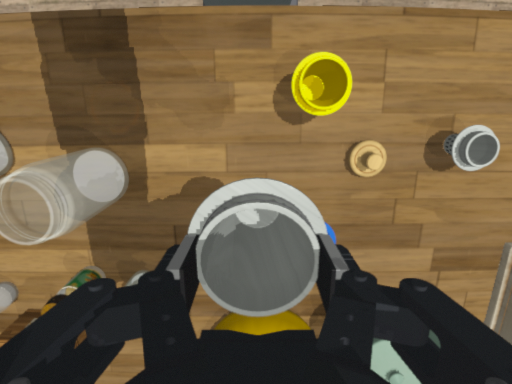

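The strainer is held level (flange ring at about (257,250)), and the big jar's mouth is at the left edge at about (30,210). I'll move toward the jar and measure its rim.

Call:
jog_arm:
  plan:
    - [[0,-0.1,0],[0,0,0]]
    - [[0,-0.23,0],[0,0,0]]
    - [[0,-0.34,0],[0,0,0]]
    - [[0,-0.4,0],[0,0,0]]
    - [[0,-0.42,0],[0,0,0]]
    - [[0,-0.42,0],[0,0,0]]
    - [[0,-0.42,0],[0,0,0]]

```text
t: 5.65
position: [0.4496, -0.1001, 0.3231]
tool_rot: [-0.001, 0.002, 1.0, 0.0]
wrist_force: [-0.2, 0.2, -1.3]
gripper_width: 0.65
finger_force: 43.2
```

```bash
cat > snap.py <<'E'
from plant import r,cams
from h import *
import json,sys
n=sys.argv[1]
c=cams.get_calibration("wrist"); s=r.read_state(); im=cams.get_image("wrist"); cv2.imwrite(f"pics/{n}.png",im)
json.dump({k:np.array(v).tolist() for k,v in c.items()},open(n+".json","w"))
t=cams.get_calibration("top"); tm=cams.get_image("top"); cv2.imwrite(f"pics/{n}t.png",tm)
p=s['position']; print(p.round(4),s['wrist_force'].round(1))
E
cat > fit.py <<'E'
from h import *
import json,sys
def load(n): return {k:np.array(v) for k,v in json.load(open(n+".json")).items()},cv2.imread(f"pics/{n}.png")
E
python3 snap.py w5; python3 - <<'E'
from fit import *
c,im=load("w5"); 
print(proj(c,[[.477,-.2095,.172],[.4392,-.3734,.13],[.477,-.2095,0]]))
for n,P,rd in [("bj",[.4771,-.2095,.172],.0365),("bjbore",[.4771,-.2095,.172],.032),("sj",[.4392,-.3734,.13],.032)]:
    F,b,m=fitring(c,im,P,rd,w=4); print(n,F.round(4),b.round(4),m.round(4))
    for q in ring(c,F,rd+b,60): cv2.circle(im,tuple(int(v) for v in q),0,(0,0,255),-1)
cv2.imwrite("pics/w5o.png",im)
E
```

```text
[ 0.4496 -0.1001  0.3231] [-0.2  0.2 -1.3]
[[142.19424149 214.5509269 ]
 [  4.31350641 169.01554936]
 [183.79555453 176.56945196]]
bj [ 0.4805 -0.2115  0.172 ] -0.0003 0.0007
bjbore [ 0.4817 -0.2143  0.172 ] 0.0016 0.0005
sj [ 0.438  -0.3596  0.13  ] 0.0008 0.0018
```

View pics/w5o.png

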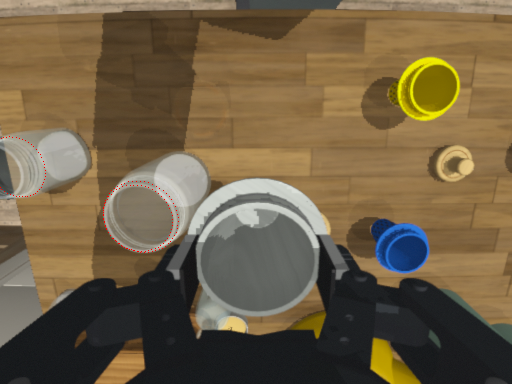

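```bash
python3 - <<'E'
from fit import *
from plant import cams
t=cams.get_calibration("top"); tm=cv2.imread("pics/top0.png"); c,im=load("w5")
P=[.4805,-.2115,.172]
for rd in (.0365,.032): print(rd,fitring(t,tm,P,rd,w=3))
for n,cc,ii in (("t",t,tm),("w",c,im)):
    u=proj(cc,[P])[0]; x,y=int(u[0])-45,int(u[1])-45
    z=cv2.resize(ii[y:y+110,x:x+110],None,fx=3.6,fy=3.6,interpolation=cv2.INTER_CUBIC)
    for rd,col in ((.0365,(0,0,255)),(.028,(0,255,0))):
        for q in ring(cc,P,rd,90): cv2.circle(z,tuple(int(round(v)) for v in ((q-[x,y]+.5)*3.6-.5)),1,col,-1)
    P0=[P[0],P[1],0]
    for q in ring(cc,P0,.044,90): cv2.circle(z,tuple(int(round(v)) for v in ((q-[x,y]+.5)*3.6-.5)),1,(255,0,0),-1)
    if n=="t": a=z
cv2.imwrite("pics/z5.png",np.hstack([a,z]))
E
```

```text
0.0365 (array([ 0.47859898, -0.21053023,  0.172     ]), np.float64(0.002870698380037295), np.float64(0.0001929113846025096))
0.032 (array([ 0.47925997, -0.21120107,  0.172     ]), np.float64(-0.0014090878118472564), np.float64(0.0008382600248026077))
```

View pics/z5.png

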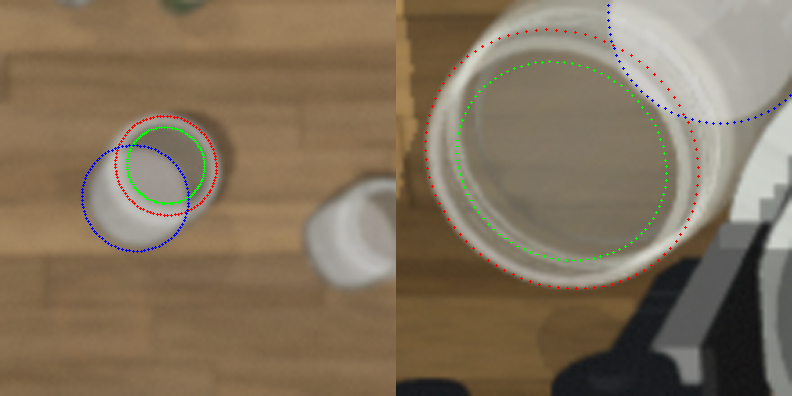

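The red ring follows the jar's outer rim in the wrist crop, so the jar is near (0.480, -0.2115). Next I'll check the strainer's offset in the hand.

```bash
python3 - <<'E'
from fit import *
c,im=load("w5"); c4,im4=load("w5")
z=.3231-.0899
for zz,rd in ((.07,.036),(.086,.029),(.086,.026)):
    print(rd,fitring(c,im,[.4505,-.1001,z+zz],rd,w=3))
E
```

```text
0.036 (array([ 0.44884093, -0.10002129,  0.3032    ]), np.float64(-0.0003707325638456119), np.float64(0.0007288844714519638))
0.029 (array([ 0.4490343 , -0.09992745,  0.3192    ]), np.float64(-0.00039947791185584915), np.float64(0.0004269585442638966))
0.026 (array([ 0.45183565, -0.09998124,  0.3192    ]), np.float64(0.0019682865527323417), np.float64(0.0007945665802529691))
```

Call:
jog_arm:
  plan:
    - [[0.03,-0.1,0],[0,0,0]]
    - [[0.06,-0.22,0],[0,0,0]]
    - [[0.09,-0.32,0],[0,0,0]]
    - [[0.104,-0.371,0],[0,0,0]]
    - [[0.104,-0.371,0],[0,0,0]]
    - [[0.104,-0.371,-0.08],[0,0,0]]
    - [[0.104,-0.371,-0.13],[0,0,0]]
    - [[0.104,-0.371,-0.13],[0,0,0]]

```text
t: 6.55
position: [0.4798, -0.2101, 0.2828]
tool_rot: [-0.002, 0.002, 1.0, 0.001]
wrist_force: [-0.2, 0.2, -1.3]
gripper_width: 0.648
finger_force: 43.3
```

```bash
python3 - <<'E'
from plant import r,cams
from h import *
a=cams.get_image("wrist"); b=cams.get_image("scene"); s=r.read_state(); print(s['position'],s['wrist_force'])
b=cv2.resize(b[120:270,230:380],(400,400),interpolation=3)
cv2.imwrite("pics/w6.png",np.hstack([cv2.resize(a[120:372,130:382],(400,400),interpolation=3),b]))
E
```

```text
[ 0.48105842 -0.21094005  0.28514824] [ 0.12562293 -0.5569309  -0.78385209]
```

View pics/w6.png

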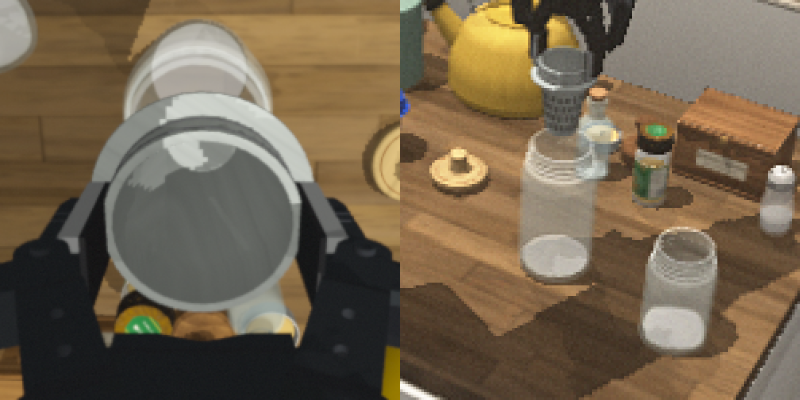

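The strainer foot is centred over the jar mouth in both views. Lowering it in.

Call:
jog_arm:
  plan:
    - [[0,0,-0.05],[0,0,0]]
    - [[0,0,-0.1],[0,0,0]]
    - [[0,0,-0.15],[0,0,0]]
    - [[0,0,-0.19],[0,0,0]]
    - [[0,0,-0.22],[0,0,0]]
    - [[0,0,-0.24],[0,0,0]]
    - [[0,0,-0.24],[0,0,0]]

```text
t: 7.35
position: [0.481, -0.2119, 0.2123]
tool_rot: [-0.0, 0.002, 1.0, 0.0]
wrist_force: [0.3, -0.8, -1.1]
gripper_width: 0.649
finger_force: 43.4
```

Call:
jog_arm:
  plan:
    - [[0,0,-0.01],[0,0,0]]
    - [[0,0,-0.02],[0,0,0]]
    - [[0,0,-0.03],[0,0,0]]
    - [[0,0,-0.04],[0,0,0]]
    - [[0,0,-0.04],[0,0,0]]

```text
t: 7.85
position: [0.481, -0.212, 0.2003]
tool_rot: [-0.0, 0.002, 1.0, 0.0]
wrist_force: [-0.4, 1.1, 0.5]
gripper_width: 0.649
finger_force: 43.4
```

Call:
jog_arm:
  plan:
    - [[0,0,-0.006],[0,0,0]]
    - [[0,0,-0.012],[0,0,0]]
    - [[0,0,-0.015],[0,0,0]]
    - [[0,0,-0.015],[0,0,0]]

```text
t: 8.25
position: [0.4811, -0.2121, 0.1961]
tool_rot: [-0.0, 0.002, 1.0, 0.0]
wrist_force: [-0.0, -0.8, -1.8]
gripper_width: 0.649
finger_force: 43.4
```

Call:
jog_arm:
  plan:
    - [[0,0,-0.004],[0,0,0]]
    - [[0,0,-0.006],[0,0,0]]
    - [[0,0,-0.006],[0,0,0]]

```text
t: 8.55
position: [0.4815, -0.2121, 0.1956]
tool_rot: [0.001, 0.002, 1.0, -0.0]
wrist_force: [-2.5, 0.1, 7.6]
gripper_width: 0.652
finger_force: 44.2
```

Seating contact is felt (about 8 N). Release and lift.

Call:
jog_arm:
  plan:
    - [[0,0,0],[0,0,0]]
    - [[0,0,0],[0,0,0]]
    - [[0,0,0],[0,0,0]]
  hand: 0.8

```text
t: 8.85
position: [0.4813, -0.2121, 0.1944]
tool_rot: [0.0, 0.002, 1.0, -0.0]
wrist_force: [-0.5, -0.5, 0.7]
gripper_width: 0.802
finger_force: 0.0
```

Call:
jog_arm:
  plan:
    - [[0,0,0.02],[0,0,0]]
    - [[0,0,0.05],[0,0,0]]
    - [[0,0,0.12],[0,0,0]]
    - [[0,0,0.2],[0,0,0]]
    - [[0,0,0.3],[0,0,0]]
    - [[0,0.05,0.36],[0,0,0]]
    - [[0,0.2,0.38],[0,0,0]]
    - [[0,0.33,0.38],[0,0,0]]

```text
t: 9.65
position: [0.482, -0.1125, 0.3108]
tool_rot: [0.002, 0.003, 1.0, -0.0]
wrist_force: [-0.9, -0.1, -0.4]
gripper_width: 0.798
finger_force: 0.0
```

```bash
python3 snap.py w7; python3 - <<'E'
from fit import *
from plant import cams
c,im=load("w7"); t=cams.get_calibration("top"); tm=cv2.imread("pics/w7t.png")
for nm,cc,ii in (("w",c,im),("t",t,tm)):
  for P,rd in (([.48,-.2115,.1745],.036),([.48,-.2115,.1905],.029)): print(nm,rd,[np.round(v,4) for v in fitring(cc,ii,P,rd,w=4)])
b=cams.get_image("scene"); b=cv2.resize(b[120:270,230:380],(400,400),interpolation=3)
cv2.imwrite("pics/z7.png",np.hstack([cv2.resize(im[100:352,30:282],(400,400),interpolation=3),b]))
E
```

```text
[ 0.482  -0.1125  0.3108] [-0.9 -0.1 -0.4]
w 0.036 [array([ 0.4803, -0.2102,  0.1745]), np.float64(0.0015), np.float64(0.0011)]
w 0.029 [array([ 0.4796, -0.2147,  0.1905]), np.float64(0.0009), np.float64(0.0013)]
t 0.036 [array([ 0.4765, -0.2104,  0.1745]), np.float64(0.0032), np.float64(0.0035)]
t 0.029 [array([ 0.4775, -0.205 ,  0.1905]), np.float64(0.0024), np.float64(0.001)]
```

View pics/z7.png

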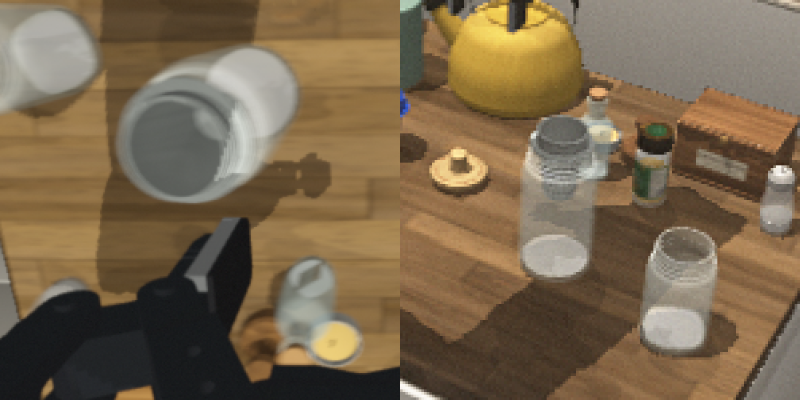

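The big strainer hangs upright with its flange on the rim (scene crop (563,150)). Now for the small strainer.

Call:
jog_arm:
  plan:
    - [[0,0.13,0],[0,0,0]]
    - [[-0.02,0.28,0],[0,0,0]]
    - [[-0.04,0.44,0],[0,0,0]]
    - [[-0.06,0.6,0],[0,0,0]]
    - [[-0.08,0.76,0],[0,0,0]]
    - [[-0.1,0.9,0],[0,0,0]]

```text
t: 10.4
position: [0.4514, 0.1581, 0.3091]
tool_rot: [0.001, 0.003, 1.0, 0.0]
wrist_force: [0.6, -0.2, 0.4]
gripper_width: 0.797
finger_force: 0.0
```

Call:
jog_arm:
  plan:
    - [[-0.02,0.15,-0.05],[0,0,0]]
    - [[-0.04,0.3,-0.1],[0,0,0]]
    - [[-0.05,0.43,-0.15],[0,0,0]]
    - [[-0.05,0.51,-0.2],[0,0,0]]
    - [[-0.05,0.537,-0.22],[0,0,0]]
    - [[-0.05,0.537,-0.22],[0,0,0]]
    - [[-0.05,0.537,-0.22],[0,0,0]]

```text
t: 11.1
position: [0.4368, 0.3169, 0.243]
tool_rot: [0.0, 0.003, 1.0, -0.0]
wrist_force: [0.8, 0.1, 0.1]
gripper_width: 0.803
finger_force: 0.0
```

```bash
python3 snap.py w8; python3 - <<'E'
from fit import *
c,im=load("w8")
print(proj(c,[[.4355,.3186,.048]]))
for n,P,rd in (("ss",[.4355,.3186,.048],.031),("ssc",[.4355,.3186,.064],.023),("sl",[.4555,.186,.017],.027)): print(n,[np.round(v,4) for v in fitring(c,im,P,rd,w=6)])
E
```

```text
[0.4368 0.3169 0.243 ] [0.8 0.1 0.1]
[[258.69973726 174.46582302]]
ss [array([0.4355, 0.3194, 0.048 ]), np.float64(0.0001), np.float64(0.0001)]
ssc [array([0.433 , 0.3142, 0.064 ]), np.float64(0.0019), np.float64(0.0009)]
sl [array([0.4551, 0.1872, 0.017 ]), np.float64(-0.0008), np.float64(0.0003)]
```

Call:
jog_arm:
  plan:
    - [[-0.004,0.008,-0.12],[0,0,0]]
    - [[-0.004,0.008,-0.25],[0,0,0]]
    - [[-0.004,0.008,-0.38],[0,0,0]]
    - [[-0.004,0.008,-0.47],[0,0,0]]
    - [[-0.004,0.008,-0.52],[0,0,0]]
    - [[-0.004,0.008,-0.54],[0,0,0]]
    - [[-0.004,0.008,-0.54],[0,0,0]]
  hand: 0.72

```text
t: 11.9
position: [0.4353, 0.3196, 0.0806]
tool_rot: [-0.0, 0.003, 1.0, -0.0]
wrist_force: [-0.4, 1.4, 0.7]
gripper_width: 0.72
finger_force: 0.0
```

Call:
jog_arm:
  plan:
    - [[0,0,-0.012],[0,0,0]]
    - [[0,0,-0.024],[0,0,0]]
    - [[0,0,-0.03],[0,0,0]]
    - [[0,0,-0.03],[0,0,0]]

```text
t: 12.3
position: [0.4351, 0.3204, 0.0716]
tool_rot: [0.0, 0.002, 1.0, 0.0]
wrist_force: [0.4, 1.0, -0.2]
gripper_width: 0.723
finger_force: 0.0
```

```bash
python3 snap.py w9; python3 - <<'E'
from fit import *
c,im=load("w9")
for n,P,rd in (("ss",[.4355,.3194,.048],.031),): print(n,[np.round(v,4) for v in fitring(c,im,P,rd,w=6)])
E
```

```text
[0.4351 0.3204 0.0716] [ 0.4  1.  -0.2]
ss [array([0.4355, 0.3193, 0.048 ]), np.float64(-0.0), np.float64(0.0001)]
```

Call:
jog_arm:
  plan:
    - [[0,-0.002,0],[0,0,0]]
    - [[0,-0.003,0],[0,0,0]]
    - [[0,-0.003,0],[0,0,0]]
    - [[0,-0.003,0],[0,0,0]]
    - [[0,-0.003,0],[0,0,0]]
  hand: 0.35

```text
t: 12.9
position: [0.4353, 0.3198, 0.072]
tool_rot: [0.0, 0.002, 1.0, 0.0]
wrist_force: [-0.9, -0.5, 6.3]
gripper_width: 0.514
finger_force: 41.1
```

Call:
jog_arm:
  plan:
    - [[0,0,0.03],[0,0,0]]
    - [[0,0,0.08],[0,0,0]]
    - [[0,0,0.2],[0,0,0]]
    - [[0,0,0.35],[0,0,0]]
    - [[0,0,0.5],[0,0,0]]
    - [[0,0,0.66],[0,0,0]]
    - [[0,-0.05,0.8],[0,0,0]]
    - [[0,-0.18,0.8],[0,0,0]]

```text
t: 13.7
position: [0.4376, 0.2682, 0.3179]
tool_rot: [0.004, 0.001, 1.0, 0.003]
wrist_force: [1.9, 0.2, -0.9]
gripper_width: 0.509
finger_force: 41.1
```

Call:
jog_arm:
  plan:
    - [[0,-0.16,0],[0,0,0]]
    - [[0,-0.32,0],[0,0,0]]
    - [[0,-0.48,0],[0,0,0]]
    - [[0,-0.64,0],[0,0,0]]
    - [[0,-0.8,0],[0,0,0]]
    - [[0,-0.96,0],[0,0,0]]

```text
t: 14.3
position: [0.4343, -0.0244, 0.3118]
tool_rot: [0.0, 0.002, 1.0, -0.0]
wrist_force: [0.1, -0.0, -1.4]
gripper_width: 0.511
finger_force: 41.1
```

Call:
jog_arm:
  plan:
    - [[0,-0.16,0],[0,0,0]]
    - [[0,-0.32,0],[0,0,0]]
    - [[0,-0.48,0],[0,0,0]]
    - [[0,-0.62,0],[0,0,0]]
    - [[0,-0.74,0],[0,0,0]]
    - [[0,-0.78,0],[0,0,0]]
    - [[0,-0.78,0],[0,0,0]]
    - [[0,-0.78,0],[0,0,0]]

```text
t: 15.1
position: [0.4347, -0.2557, 0.3114]
tool_rot: [-0.0, 0.002, 1.0, 0.001]
wrist_force: [0.5, 0.5, -0.6]
gripper_width: 0.509
finger_force: 41.2
```

```bash
python3 snap.py w10; python3 - <<'E'
from fit import *
from plant import cams,r
c,im=load("w10"); p=r.read_state()['position']; print(p,r.read_state()['qpos'].round(2))
P=[.439,-.3734,.13]
u=proj(c,[P])[0];print(u)
for n,P_,rd in (("sj",P,.032),("bore",P,.028)): print(n,[np.round(v,4) for v in fitring(c,im,P_,rd,w=6)],[np.round(v,4) for v in fitring(c,im,P_,rd,w=3)])
z=p[2]-.0718
for zz,rd in ((.048,.031),(.064,.023)): print(rd,[np.round(v,4) for v in fitring(c,im,[p[0],p[1],z+zz],rd,w=3)])
F=fitring(c,im,P,.032,w=6)[0]
x,y=max(int(u[0])-60,0),int(u[1])-60; Z=cv2.resize(im[y:y+130,x:x+160],None,fx=4.6,fy=4.6,interpolation=3)
for rd,col in ((.032,(0,0,255)),(.024,(0,255,0))):
    for q in ring(c,F,rd,90): cv2.circle(Z,tuple(int(round(v)) for v in ((q-[x,y]+.5)*4.6-.5)),1,col,-1)
cv2.imwrite("pics/z10.png",Z)
E
```

```text
[ 0.4347 -0.2557  0.3114] [ 0.5  0.5 -0.6]
[ 0.43501522 -0.25523285  0.31158358] [-0.53  0.12 -0.16  1.29  0.   -0.53]
[142.50927398 183.47815685]
sj [array([ 0.444 , -0.3846,  0.13  ]), np.float64(-0.0029), np.float64(0.0005)] [array([ 0.435 , -0.3715,  0.13  ]), np.float64(0.0021), np.float64(0.0009)]
bore [array([ 0.438 , -0.3731,  0.13  ]), np.float64(0.0041), np.float64(0.0015)] [array([ 0.4403, -0.3715,  0.13  ]), np.float64(0.0008), np.float64(0.0014)]
0.031 [array([ 0.4342, -0.2556,  0.2878]), np.float64(-0.0007), np.float64(0.0007)]
0.023 [array([ 0.4349, -0.2555,  0.3038]), np.float64(-0.0004), np.float64(0.0004)]
```

View pics/z10.png

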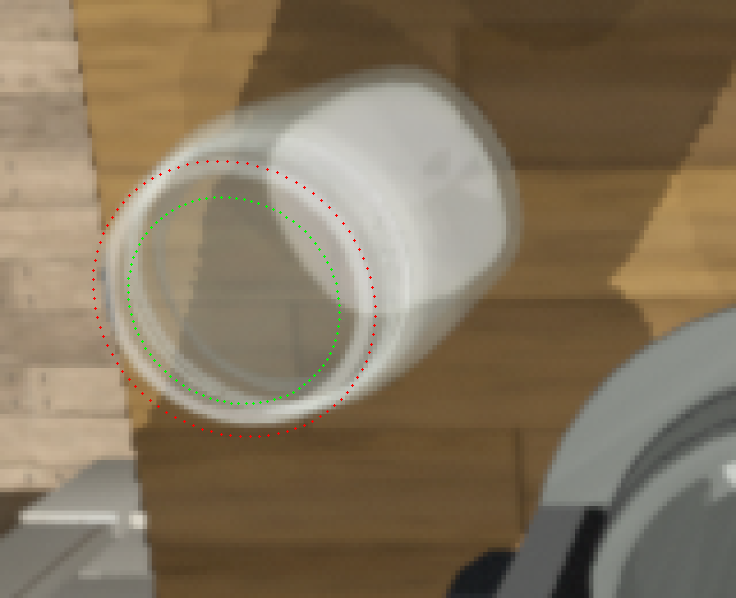

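The small jar's rim ring spans about x 105–372, y 163–422 in the crop, so the fitted red circle is slightly low-left. I'll use that centre and cross-check it against the other views.

```bash
python3 - <<'E'
from fit import *
from plant import cams
c,im=load("w10"); print("rim wrist",onz(c,(133.5,186.1),.13).round(4))
t=cams.get_calibration("top"); tm=cv2.imread("pics/top0.png")
for z,rd in ((.13,.032),(.13,.028),(.105,.039),(.11,.039)):
  for s in ([.441,-.380],[.444,-.384]): print(z,rd,[np.round(v,4) for v in fitring(t,tm,s+[z],rd,w=3)])
# outer silhouette of rim in wrist: restarts
for s in ([.441,-.382],[.444,-.386],[.442,-.384]):
  for rd in (.0305,.032): print(s,rd,[np.round(v,4) for v in fitring(c,im,s+[.13],rd,w=2.5)])
for s in ([.441,-.382],): print("base",[np.round(v,4) for v in fitring(c,im,s+[.004],.039,w=5)])
E
```

```text
rim wrist [ 0.4417 -0.3831  0.13  ]
0.13 0.032 [array([ 0.4416, -0.375 ,  0.13  ]), np.float64(0.0008), np.float64(0.0011)]
0.13 0.032 [array([ 0.4397, -0.3803,  0.13  ]), np.float64(0.0028), np.float64(0.0003)]
0.13 0.028 [array([ 0.44  , -0.3822,  0.13  ]), np.float64(-0.0023), np.float64(0.0003)]
0.13 0.028 [array([ 0.4452, -0.3797,  0.13  ]), np.float64(0.0022), np.float64(0.0012)]
0.105 0.039 [array([ 0.4409, -0.3849,  0.105 ]), np.float64(-0.0012), np.float64(0.0008)]
0.105 0.039 [array([ 0.4413, -0.3847,  0.105 ]), np.float64(-0.0015), np.float64(0.0007)]
0.11 0.039 [array([ 0.4404, -0.3834,  0.11  ]), np.float64(-0.0013), np.float64(0.0008)]
0.11 0.039 [array([ 0.4407, -0.3837,  0.11  ]), np.float64(-0.0017), np.float64(0.0008)]
[0.441, -0.382] 0.0305 [array([ 0.4418, -0.3828,  0.13  ]), np.float64(0.001), np.float64(0.0006)]
[0.441, -0.382] 0.032 [array([ 0.4416, -0.3826,  0.13  ]), np.float64(-0.0004), np.float64(0.0007)]
[0.444, -0.386] 0.0305 [array([ 0.444 , -0.3841,  0.13  ]), np.float64(-0.0013), np.float64(0.0005)]
[0.444, -0.386] 0.032 [array([ 0.444 , -0.3861,  0.13  ]), np.float64(-0.0021), np.float64(0.0005)]
[0.442, -0.384] 0.0305 [array([ 0.4444, -0.3841,  0.13  ]), np.float64(-0.0016), np.float64(0.0006)]
[0.442, -0.384] 0.032 [array([ 0.4415, -0.3824,  0.13  ]), np.float64(-0.0002), np.float64(0.0007)]
base [array([ 0.4433, -0.3863,  0.004 ]), np.float64(-0.0035), np.float64(0.0008)]
```

Call:
jog_arm:
  plan:
    - [[0.006,-0.1,0],[0,0,0]]
    - [[0.012,-0.23,0],[0,0,0]]
    - [[0.02,-0.35,0],[0,0,0]]
    - [[0.024,-0.41,-0.05],[0,0,0]]
    - [[0.024,-0.424,-0.15],[0,0,0]]
    - [[0.024,-0.424,-0.25],[0,0,0]]
    - [[0.024,-0.424,-0.29],[0,0,0]]
    - [[0.024,-0.424,-0.29],[0,0,0]]

```text
t: 16.0
position: [0.4413, -0.3816, 0.2223]
tool_rot: [-0.002, 0.002, 1.0, 0.002]
wrist_force: [0.9, 0.2, -0.3]
gripper_width: 0.512
finger_force: 41.3
```

Call:
jog_arm:
  plan:
    - [[0,0,-0.05],[0,0,0]]
    - [[0,0,-0.1],[0,0,0]]
    - [[0,0,-0.13],[0,0,0]]
    - [[0,0,-0.16],[0,0,0]]
    - [[0,0,-0.18],[0,0,0]]
    - [[0,0,-0.18],[0,0,0]]

```text
t: 16.6
position: [0.442, -0.3834, 0.17]
tool_rot: [-0.0, 0.002, 1.0, 0.0]
wrist_force: [-0.1, -0.5, -0.7]
gripper_width: 0.509
finger_force: 41.3
```

Foot is well inside with no contact; 13 mm to go.

Call:
jog_arm:
  plan:
    - [[0,0,-0.012],[0,0,0]]
    - [[0,0,-0.024],[0,0,0]]
    - [[0,0,-0.034],[0,0,0]]
    - [[0,0,-0.038],[0,0,0]]
    - [[0,0,-0.038],[0,0,0]]

```text
t: 17.1
position: [0.4421, -0.3836, 0.1589]
tool_rot: [-0.0, 0.002, 1.0, 0.0]
wrist_force: [0.2, 0.2, -1.2]
gripper_width: 0.512
finger_force: 41.3
```

Call:
jog_arm:
  plan:
    - [[0,0,-0.003],[0,0,0]]
    - [[0,0,-0.006],[0,0,0]]
    - [[0,0,-0.006],[0,0,0]]

```text
t: 17.4
position: [0.4424, -0.3838, 0.1577]
tool_rot: [0.0, 0.002, 1.0, -0.0]
wrist_force: [-0.4, -0.2, 1.3]
gripper_width: 0.51
finger_force: 41.4
```

Call:
jog_arm:
  plan:
    - [[0,0,-0.003],[0,0,0]]
    - [[0,0,-0.005],[0,0,0]]
    - [[0,0,-0.005],[0,0,0]]

```text
t: 17.7
position: [0.4425, -0.3838, 0.1575]
tool_rot: [0.001, 0.002, 1.0, -0.0]
wrist_force: [-2.4, 2.4, 10.9]
gripper_width: 0.51
finger_force: 42.3
```

Call:
jog_arm:
  plan:
    - [[0,0,0],[0,0,0]]
    - [[0,0,0],[0,0,0]]
    - [[0,0,0],[0,0,0]]
  hand: 0.7

```text
t: 18.0
position: [0.4422, -0.3837, 0.1556]
tool_rot: [-0.0, 0.002, 1.0, 0.0]
wrist_force: [0.2, 0.5, -0.1]
gripper_width: 0.697
finger_force: 0.0
```

Call:
jog_arm:
  plan:
    - [[0,0,0.02],[0,0,0]]
    - [[0,0,0.06],[0,0,0]]
    - [[0,0,0.15],[0,0,0]]
    - [[0,0,0.3],[0,0,0]]
    - [[0,0,0.45],[0,0,0]]
    - [[0,0.1,0.6],[0,0,0]]
    - [[0,0.25,0.66],[0,0,0]]
    - [[0,0.38,0.66],[0,0,0]]

```text
t: 18.8
position: [0.4434, -0.2694, 0.3587]
tool_rot: [0.003, 0.003, 1.0, -0.002]
wrist_force: [1.5, 0.4, -0.2]
gripper_width: 0.699
finger_force: 0.0
```

Call:
jog_arm:
  plan:
    - [[-0.02,0.06,0],[0,0,0]]
    - [[-0.02,0.08,0],[0,0,0]]
    - [[-0.02,0.08,0],[0,0,0]]
    - [[-0.02,0.08,0],[0,0,0]]

```text
t: 19.2
position: [0.4365, -0.2464, 0.354]
tool_rot: [0.0, 0.003, 1.0, -0.0]
wrist_force: [-0.2, -0.4, 0.4]
gripper_width: 0.705
finger_force: 0.0
```

```bash
python3 snap.py w11; python3 - <<'E'
from fit import *
from plant import cams
c,im=load("w11"); print(proj(c,[[.48,-.2115,.19],[.442,-.383,.15]]))
for n,P,rd in (("bf",[.4805,-.2115,.1745],.036),("bc",[.4805,-.2115,.1905],.029),("bb",[.4805,-.2115,.1905],.026),("sf",[.442,-.383,.1325],.031),("sc",[.442,-.383,.1485],.023),("sb",[.442,-.383,.1485],.02)):
  print(n,[np.round(v,4) for v in fitring(c,im,P,rd,w=3)],[np.round(v,4) for v in fitring(c,im,P,rd,w=5)])
b=cams.get_image("scene"); b=cv2.resize(b[130:270,250:390],(390,390),interpolation=3)
cv2.imwrite("pics/z11.png",np.hstack([cv2.resize(im[60:320,0:260],(390,390),interpolation=3),b]))
E
```

```text
[ 0.4365 -0.2464  0.354 ] [-0.2 -0.4  0.4]
[[292.22145218 224.43250963]
 [133.48494515 179.74942411]]
bf [array([ 0.4821, -0.2117,  0.1745]), np.float64(0.0002), np.float64(0.0003)] [array([ 0.4822, -0.2117,  0.1745]), np.float64(0.0003), np.float64(0.0003)]
bc [array([ 0.4817, -0.2115,  0.1905]), np.float64(0.0003), np.float64(0.0004)] [array([ 0.4818, -0.2145,  0.1905]), np.float64(-0.001), np.float64(0.0009)]
bb [array([ 0.4804, -0.2133,  0.1905]), np.float64(0.0012), np.float64(0.0004)] [array([ 0.4823, -0.2143,  0.1905]), np.float64(0.0021), np.float64(0.0009)]
sf [array([ 0.4412, -0.3814,  0.1325]), np.float64(0.0016), np.float64(0.0012)] [array([ 0.441 , -0.3809,  0.1325]), np.float64(0.0019), np.float64(0.0014)]
sc [array([ 0.4418, -0.3827,  0.1485]), np.float64(-0.0016), np.float64(0.0004)] [array([ 0.4451, -0.38  ,  0.1485]), np.float64(0.0009), np.float64(0.0012)]
sb [array([ 0.4419, -0.3826,  0.1485]), np.float64(0.0013), np.float64(0.0003)] [array([ 0.4418, -0.3827,  0.1485]), np.float64(0.0013), np.float64(0.0003)]
```

View pics/z11.png

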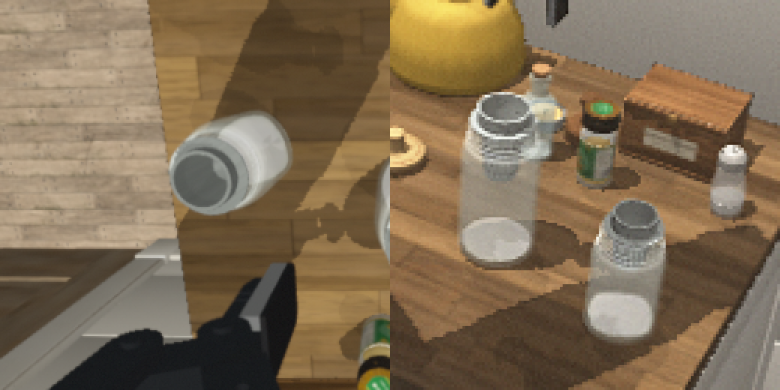

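Both strainers hang flat in their jars (scene crop (503,110) and (635,218)). Now the big lid.

Call:
jog_arm:
  plan:
    - [[0.08,0.13,0],[0,0,0]]
    - [[0.16,0.27,0],[0,0,0]]
    - [[0.24,0.41,0],[0,0,0]]
    - [[0.32,0.55,-0.03],[0,0,0]]
    - [[0.38,0.67,-0.15],[0,0,0]]
    - [[0.407,0.72,-0.28],[0,0,0]]
    - [[0.407,0.736,-0.4],[0,0,0]]
    - [[0.407,0.736,-0.5],[0,0,0]]
  hand: 0.55

```text
t: 20.15
position: [0.558, -0.0243, 0.201]
tool_rot: [-0.001, 0.002, 1.0, 0.0]
wrist_force: [0.5, -0.4, 0.9]
gripper_width: 0.551
finger_force: 0.0
```

Call:
jog_arm:
  plan:
    - [[0,0,0],[0,0,0]]
    - [[0,0,0],[0,0,0]]
    - [[0,0,0],[0,0,0]]

```text
t: 20.45
position: [0.5597, -0.0255, 0.2058]
tool_rot: [0.001, 0.003, 1.0, -0.0]
wrist_force: [-0.2, 0.2, 0.0]
gripper_width: 0.549
finger_force: 0.0
```

```bash
python3 snap.py w12; python3 - <<'E'
from fit import *
c,im=load("w12"); print(proj(c,[[.5587,-.0256,.017]]))
for w in (3,6): print([np.round(v,4) for v in fitring(c,im,[.5587,-.0256,.017],.037,w=w)],[np.round(v,4) for v in fitring(c,im,[.5587,-.0256,.043],.012,w=3)])
E
```

```text
[ 0.5597 -0.0255  0.2058] [-0.2  0.2  0. ]
[[256.9261448 175.5455838]]
[array([ 0.5593, -0.026 ,  0.017 ]), np.float64(-0.0009), np.float64(0.0002)] [array([ 0.5592, -0.0253,  0.043 ]), np.float64(-0.0009), np.float64(0.0007)]
[array([ 0.5593, -0.026 ,  0.017 ]), np.float64(-0.0009), np.float64(0.0002)] [array([ 0.5592, -0.0253,  0.043 ]), np.float64(-0.0009), np.float64(0.0007)]
```

Call:
jog_arm:
  plan:
    - [[-0.002,0,-0.1],[0,0,0]]
    - [[-0.002,0,-0.23],[0,0,0]]
    - [[-0.002,0,-0.35],[0,0,0]]
    - [[-0.002,0,-0.45],[0,0,0]]
    - [[-0.002,0,-0.51],[0,0,0]]
    - [[-0.002,0,-0.54],[0,0,0]]
    - [[-0.002,0,-0.545],[0,0,0]]
    - [[-0.002,0,-0.545],[0,0,0]]

```text
t: 21.35
position: [0.5588, -0.025, 0.0414]
tool_rot: [0.001, 0.003, 1.0, -0.0]
wrist_force: [-0.2, -0.7, 0.3]
gripper_width: 0.549
finger_force: 0.0
```

Call:
jog_arm:
  plan:
    - [[0,0,0],[0,0,0]]
    - [[0,0,0],[0,0,0]]
    - [[0,0,0],[0,0,0]]
    - [[0,0,0],[0,0,0]]
    - [[0,0,0],[0,0,0]]
  hand: 0.1

```text
t: 21.85
position: [0.559, -0.025, 0.0418]
tool_rot: [0.001, 0.002, 1.0, -0.0]
wrist_force: [-0.2, -0.2, 6.4]
gripper_width: 0.264
finger_force: 39.0
```

Call:
jog_arm:
  plan:
    - [[0,0,0.03],[0,0,0]]
    - [[0,0,0.09],[0,0,0]]
    - [[0,0,0.22],[0,0,0]]
    - [[0,0,0.37],[0,0,0]]
    - [[0,0,0.53],[0,0,0]]
    - [[0,0,0.69],[0,0,0]]
    - [[0,0,0.8],[0,0,0]]
    - [[0,0,0.83],[0,0,0]]

```text
t: 22.65
position: [0.5595, -0.025, 0.2947]
tool_rot: [0.004, 0.002, 1.0, -0.0]
wrist_force: [0.6, -0.3, -1.0]
gripper_width: 0.265
finger_force: 39.3
```

Call:
jog_arm:
  plan:
    - [[-0.05,-0.12,0],[0,0,0]]
    - [[-0.11,-0.27,0],[0,0,0]]
    - [[-0.17,-0.41,0],[0,0,0]]
    - [[-0.22,-0.53,0],[0,0,0]]
    - [[-0.25,-0.6,0],[0,0,0]]
    - [[-0.257,-0.62,0],[0,0,0]]
    - [[-0.257,-0.62,0],[0,0,0]]
    - [[-0.257,-0.62,0],[0,0,0]]

```text
t: 23.45
position: [0.4808, -0.2101, 0.289]
tool_rot: [-0.0, 0.002, 1.0, 0.0]
wrist_force: [0.3, -0.6, -0.9]
gripper_width: 0.264
finger_force: 39.5
```

```bash
python3 snap.py w13; python3 - <<'E'
from fit import *
from plant import r
p=r.read_state()['position']
c,im=load("w13"); z=p[2]-.0418; print(p)
for zz,rd in ((.017,.037),(.043,.012)): print([np.round(v,4) for v in fitring(c,im,[p[0],p[1],z+zz],rd,w=4)])
E
```

```text
[ 0.4808 -0.2101  0.289 ] [ 0.3 -0.6 -0.9]
[ 0.48103209 -0.20980146  0.28909341]
[array([ 0.4781, -0.2151,  0.2643]), np.float64(0.0021), np.float64(0.0019)]
[array([ 0.482 , -0.2108,  0.2903]), np.float64(0.0004), np.float64(0.0012)]
```

Call:
jog_arm:
  plan:
    - [[0.003,-0.004,-0.04],[0,0,0]]
    - [[0.003,-0.004,-0.09],[0,0,0]]
    - [[0.003,-0.004,-0.13],[0,0,0]]
    - [[0.003,-0.004,-0.16],[0,0,0]]
    - [[0.003,-0.004,-0.18],[0,0,0]]
    - [[0.003,-0.004,-0.18],[0,0,0]]

```text
t: 24.15
position: [0.4811, -0.2118, 0.2343]
tool_rot: [-0.001, 0.002, 1.0, 0.0]
wrist_force: [-0.2, -0.3, 0.0]
gripper_width: 0.265
finger_force: 39.5
```

Call:
jog_arm:
  plan:
    - [[0,0,-0.01],[0,0,0]]
    - [[0,0,-0.02],[0,0,0]]
    - [[0,0,-0.028],[0,0,0]]
    - [[0,0,-0.028],[0,0,0]]

```text
t: 24.55
position: [0.4814, -0.2121, 0.2267]
tool_rot: [-0.0, 0.002, 1.0, 0.0]
wrist_force: [-0.3, 0.6, -1.3]
gripper_width: 0.266
finger_force: 39.5
```

Call:
jog_arm:
  plan:
    - [[0,0,-0.003],[0,0,0]]
    - [[0,0,-0.006],[0,0,0]]
    - [[0,0,-0.006],[0,0,0]]

```text
t: 24.85
position: [0.4817, -0.2122, 0.2254]
tool_rot: [0.0, 0.002, 1.0, -0.0]
wrist_force: [-0.7, 0.2, -0.2]
gripper_width: 0.266
finger_force: 39.6
```

Call:
jog_arm:
  plan:
    - [[0,0,-0.003],[0,0,0]]
    - [[0,0,-0.005],[0,0,0]]
    - [[0,0,-0.005],[0,0,0]]

```text
t: 25.15
position: [0.4822, -0.2123, 0.2253]
tool_rot: [0.001, 0.002, 1.0, -0.0]
wrist_force: [-2.6, 1.3, 10.7]
gripper_width: 0.263
finger_force: 40.4
```

Seated. Release, lift, and go to the small lid.

Call:
jog_arm:
  plan:
    - [[0,0,0],[0,0,0]]
    - [[0,0,0],[0,0,0]]
    - [[0,0,0],[0,0,0]]
  hand: 0.55

```text
t: 25.45
position: [0.4814, -0.2121, 0.2234]
tool_rot: [-0.0, 0.002, 1.0, 0.0]
wrist_force: [-0.2, -0.4, 0.3]
gripper_width: 0.549
finger_force: 0.0
```

Call:
jog_arm:
  plan:
    - [[0,0,0.03],[0,0,0]]
    - [[0,0,0.1],[0,0,0]]
    - [[0,0,0.23],[0,0,0]]
    - [[0,0.05,0.33],[0,0,0]]
    - [[0,0.18,0.35],[0,0,0]]
    - [[0,0.34,0.35],[0,0,0]]
    - [[-0.02,0.5,0.35],[0,0,0]]
    - [[-0.04,0.66,0.35],[0,0,0]]

```text
t: 26.25
position: [0.4693, -0.0126, 0.3293]
tool_rot: [0.0, 0.003, 1.0, 0.0]
wrist_force: [0.9, 0.6, 0.8]
gripper_width: 0.55
finger_force: 0.0
```

Call:
jog_arm:
  plan:
    - [[-0.01,0.16,0],[0,0,0]]
    - [[-0.02,0.32,0],[0,0,0]]
    - [[-0.04,0.48,-0.1],[0,0,0]]
    - [[-0.05,0.6,-0.22],[0,0,0]]
    - [[-0.05,0.67,-0.34],[0,0,0]]
    - [[-0.05,0.67,-0.41],[0,0,0]]
    - [[-0.05,0.67,-0.41],[0,0,0]]
    - [[-0.05,0.67,-0.41],[0,0,0]]

```text
t: 27.05
position: [0.4547, 0.1868, 0.2064]
tool_rot: [-0.0, 0.002, 1.0, -0.0]
wrist_force: [-0.2, 0.4, 0.1]
gripper_width: 0.554
finger_force: 0.0
```

```bash
python3 snap.py w14; python3 - <<'E'
from fit import *
c,im=load("w14")
print([np.round(v,4) for v in fitring(c,im,[.4552,.187,.017],.027,w=4)],[np.round(v,4) for v in fitring(c,im,[.4552,.187,.043],.012,w=3)])
E
```

```text
[0.4547 0.1868 0.2064] [-0.2  0.4  0.1]
[array([0.4554, 0.1865, 0.017 ]), np.float64(-0.0007), np.float64(0.0002)] [array([0.4551, 0.1864, 0.043 ]), np.float64(-0.0014), np.float64(0.0004)]
```

Call:
jog_arm:
  plan:
    - [[0.002,-0.001,-0.1],[0,0,0]]
    - [[0.002,-0.001,-0.23],[0,0,0]]
    - [[0.002,-0.001,-0.35],[0,0,0]]
    - [[0.002,-0.001,-0.45],[0,0,0]]
    - [[0.002,-0.001,-0.51],[0,0,0]]
    - [[0.002,-0.001,-0.54],[0,0,0]]
    - [[0.002,-0.001,-0.548],[0,0,0]]
    - [[0.002,-0.001,-0.548],[0,0,0]]

```text
t: 27.95
position: [0.4562, 0.1867, 0.0423]
tool_rot: [0.001, 0.003, 1.0, 0.0]
wrist_force: [-0.1, 0.2, 0.7]
gripper_width: 0.55
finger_force: 0.0
```

Call:
jog_arm:
  plan:
    - [[0,0,0],[0,0,0]]
    - [[0,0,0],[0,0,0]]
    - [[0,0,0],[0,0,0]]
    - [[0,0,0],[0,0,0]]
    - [[0,0,0],[0,0,0]]
  hand: 0.1

```text
t: 28.45
position: [0.4563, 0.1869, 0.0425]
tool_rot: [0.001, 0.002, 1.0, 0.0]
wrist_force: [-0.3, -1.3, 5.4]
gripper_width: 0.262
finger_force: 39.0
```

Call:
jog_arm:
  plan:
    - [[0,0,0.03],[0,0,0]]
    - [[0,0,0.09],[0,0,0]]
    - [[0,0,0.22],[0,0,0]]
    - [[0,0,0.37],[0,0,0]]
    - [[0,0,0.53],[0,0,0]]
    - [[0,0,0.69],[0,0,0]]
    - [[0,0,0.84],[0,0,0]]
    - [[0,0,0.96],[0,0,0]]

```text
t: 29.25
position: [0.4551, 0.1866, 0.3331]
tool_rot: [0.001, 0.002, 1.0, 0.001]
wrist_force: [0.8, 0.5, -1.3]
gripper_width: 0.259
finger_force: 39.3
```

Call:
jog_arm:
  plan:
    - [[0,-0.12,0],[0,0,0]]
    - [[-0.03,-0.27,0],[0,0,0]]
    - [[-0.06,-0.42,0],[0,0,0]]
    - [[-0.09,-0.57,0],[0,0,0]]
    - [[-0.12,-0.72,0],[0,0,0]]
    - [[-0.15,-0.87,0],[0,0,0]]
    - [[-0.15,-1,0],[0,0,0]]

```text
t: 29.95
position: [0.4085, -0.1151, 0.3302]
tool_rot: [0.0, 0.003, 1.0, -0.0]
wrist_force: [0.3, 0.5, -0.4]
gripper_width: 0.262
finger_force: 39.4
```

Call:
jog_arm:
  plan:
    - [[0,-0.14,0],[0,0,0]]
    - [[0,-0.29,0],[0,0,0]]
    - [[0,-0.44,0],[0,0,0]]
    - [[0.04,-0.59,0],[0,0,0]]
    - [[0.08,-0.74,0],[0,0,0]]
    - [[0.104,-0.85,0],[0,0,0]]
    - [[0.104,-0.897,-0.1],[0,0,0]]
    - [[0.104,-0.897,-0.25],[0,0,0]]

```text
t: 30.75
position: [0.4428, -0.386, 0.2562]
tool_rot: [0.002, 0.004, 1.0, -0.002]
wrist_force: [1.3, 0.6, -1.2]
gripper_width: 0.266
finger_force: 39.5
```

Call:
jog_arm:
  plan:
    - [[0,0,0],[0,0,0]]
    - [[0,0,0],[0,0,0]]
    - [[0,0,0],[0,0,0]]

```text
t: 31.05
position: [0.4424, -0.383, 0.2571]
tool_rot: [0.001, 0.002, 1.0, -0.001]
wrist_force: [0.3, -0.2, -0.2]
gripper_width: 0.269
finger_force: 39.5
```

```bash
python3 snap.py w15; python3 - <<'E'
from fit import *
from plant import r
p=r.read_state()['position']
c,im=load("w15"); z=p[2]-.0425; print(p)
for zz,rd in ((.017,.027),(.043,.012)): print([np.round(v,4) for v in fitring(c,im,[p[0],p[1],z+zz],rd,w=3)])
E
```

```text
[ 0.4424 -0.383   0.2571] [ 0.3 -0.2 -0.2]
[ 0.44262999 -0.383153    0.25717116]
[array([ 0.44  , -0.3832,  0.2317]), np.float64(-0.0003), np.float64(0.0005)]
[array([ 0.4407, -0.3829,  0.2577]), np.float64(-0.0004), np.float64(0.0003)]
```

Call:
jog_arm:
  plan:
    - [[0.004,0,-0.06],[0,0,0]]
    - [[0.004,0,-0.12],[0,0,0]]
    - [[0.004,0,-0.16],[0,0,0]]
    - [[0.004,0,-0.19],[0,0,0]]
    - [[0.004,0,-0.21],[0,0,0]]
    - [[0.004,0,-0.21],[0,0,0]]

```text
t: 31.75
position: [0.4424, -0.3824, 0.1909]
tool_rot: [-0.0, 0.002, 1.0, 0.0]
wrist_force: [0.7, 0.3, -0.8]
gripper_width: 0.266
finger_force: 39.5
```

Call:
jog_arm:
  plan:
    - [[0,0,-0.01],[0,0,0]]
    - [[0,0,-0.02],[0,0,0]]
    - [[0,0,-0.028],[0,0,0]]
    - [[0,0,-0.028],[0,0,0]]

```text
t: 32.15
position: [0.4429, -0.3828, 0.184]
tool_rot: [0.001, 0.002, 1.0, -0.0]
wrist_force: [-1.9, 0.4, 6.4]
gripper_width: 0.263
finger_force: 40.0
```

Call:
jog_arm:
  plan:
    - [[0,0,-0.003],[0,0,0]]
    - [[0,0,-0.006],[0,0,0]]
    - [[0,0,-0.006],[0,0,0]]

```text
t: 32.45
position: [0.4432, -0.383, 0.1838]
tool_rot: [0.001, 0.002, 1.0, -0.001]
wrist_force: [-3.9, 3.2, 16.9]
gripper_width: 0.263
finger_force: 41.2
```

Seated at the expected height. Release, back off and check.

Call:
jog_arm:
  plan:
    - [[0,0,0],[0,0,0]]
    - [[0,0,0],[0,0,0]]
    - [[0,0,0],[0,0,0]]
  hand: 0.55

```text
t: 32.75
position: [0.4425, -0.3825, 0.1808]
tool_rot: [-0.0, 0.002, 1.0, 0.0]
wrist_force: [0.2, -0.8, 0.9]
gripper_width: 0.55
finger_force: 0.0
```

Call:
jog_arm:
  plan:
    - [[0,0,0.03],[0,0,0]]
    - [[0,0,0.1],[0,0,0]]
    - [[0,0,0.23],[0,0,0]]
    - [[0,0,0.38],[0,0,0]]
    - [[-0.04,0.08,0.5],[0,0,0]]
    - [[-0.1,0.23,0.56],[0,0,0]]
    - [[-0.1,0.4,0.58],[0,0,0]]
    - [[-0.1,0.55,0.58],[0,0,0]]

```text
t: 33.55
position: [0.4124, -0.2165, 0.3571]
tool_rot: [0.001, 0.003, 1.0, -0.001]
wrist_force: [0.8, 0.7, 0.5]
gripper_width: 0.551
finger_force: 0.0
```

Call:
jog_arm:
  plan:
    - [[0,0.14,0],[0,0,0]]
    - [[0,0.3,0],[0,0,0]]
    - [[0,0.4,0],[0,0,0]]
    - [[0,0.4,0],[0,0,0]]
    - [[0,0.4,0],[0,0,0]]

```text
t: 34.05
position: [0.4126, -0.0971, 0.3556]
tool_rot: [0.0, 0.002, 1.0, -0.0]
wrist_force: [-0.6, -0.3, 0.1]
gripper_width: 0.546
finger_force: 0.0
```

```bash
python3 - <<'E'
from plant import r,cams
from h import *
b=cams.get_image("scene"); t=cams.get_image("top")
cv2.imwrite("pics/z16.png",np.hstack([cv2.resize(t[100:270,260:430],(395,395),interpolation=3),cv2.resize(b[130:260,255:385],(395,395),interpolation=3)])); print(r.read_state()['position'])
E
```

```text
[ 0.41266946 -0.09814345  0.35523063]
```

View pics/z16.png

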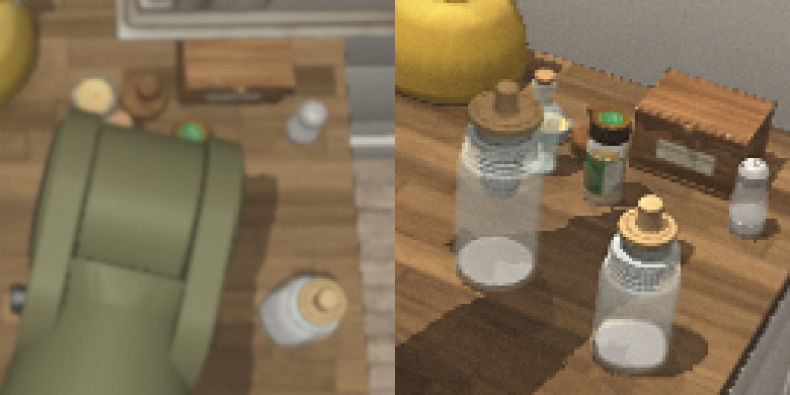

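Both jars stand upright with the lids flat on the strainers (lids at about (505,105) and (648,222) in the scene crop), and the corked bottle and spice jar look undisturbed.

```bash
python3 -c "
from plant import hand_in
print(hand_in())"
```

```text
the job is handed in; nothing more can be done
None
```

Both strainers hang in their own jars with their own lids seated flat, and I handed the job in at about 34 s of the 118 s allowed; hand-in returned no verdict, so success rests on my last camera check and contact forces that stayed under 20 N.

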